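Seat the splash cover on the ink mixer drive

TASK

Fit the splash cover that has the pin hole onto the ink mixer's drive: take it by its neck and lower it over the drive shaft and the locking pin together, not letting go until it is down, so that it lies flush on the housing. Leave the smaller cover, which has no pin hole, where it lies.

Things in the scene. Friction and masses are not known exactly. Their poses are not given: they have to be found in the camera images.
- cover_grip (a point): Cover to fit, white plastic, 0.2-0.3 kg, flat on the table left or right of the drive: oblong plate 190 x 120 x 8 mm; square neck 52 mm wide in its middle, up to 64 mm above the underside, bored 38 mm square right through; one round 38 mm pin hole, 70 mm from the neck's axis. Point: on the neck's axis, 40 mm above the underside. z up, x along the plate to the pin hole; neck's flats face x and y.
- drive_seat (a point): Mixer drive, fixed: grey housing 210 x 150 mm, flat top 60 mm above the table, motor barrel on one end. From the top rise a bright metal shaft (18 mm across, 50 mm high) in the middle and a locking pin (12 mm across, 20 mm high) 70 mm from it on the motor side. Point: on the shaft's axis at the flat top, where the cover's underside comes to rest. z up, x from shaft to pin.
- drive_pin (a point): Tip of the drive's locking pin, 20 mm above the housing's flat top; this pin ends up in the cover's pin hole. Axes as the drive's.
- plain_grip (a point): The smaller cover, not wanted: same white plastic and same square neck, but a 120 x 120 mm plate without pin hole; loose on the table, on the other side of the drive from the wanted cover. Point: on its neck's axis, 40 mm above its underside.
There are look-alikes about, which are no part of the job. What is shaped like the part that bears cover_grip but red is not meant.

How it is judged:
On the way:
1. the cover, still held, has been lowered over shaft and pin to within 18 mm of the housing's flat top (contact force between the fingers and cover above 0.5 N and z of cover_grip in the frame of drive_seat below 0.058 m and horizontal distance between cover_grip and drive_seat below 0.018 m and x of drive_pin in the frame of cover_grip above 0.045 m and angle between the x axis of cover_grip and the x axis of drive_seat, either way round below 0.38 rad), for 0.1 s.
At the end, for the whole second after the job is handed in: The cover with the pin hole lies at rest, upright and flush on the drive's flat top (within 4 mm in height and about 3 degrees of level), the shaft in its neck (axes within 18 mm) and the locking pin in its pin hole (yaw within 22 degrees of the drive's, pin-hole end on the pin) (z of cover_grip in the frame of drive_seat between 0.036 and 0.044 m and angle between cover_grip's own z axis and vertical below 0.06 rad and horizontal distance between cover_grip and drive_seat below 0.018 m and x of drive_pin in the frame of cover_grip above 0.045 m and angle between the x axis of cover_grip and the x axis of drive_seat, either way round below 0.38 rad and linear speed of cover below 0.02 m/s); the robot touches nothing.
It fails at once if the smaller cover was shifted by more than 40 mm (distance of plain_grip from where it was at the start of the episode above 0.04 m).
It also fails if it takes over 35 s, if anything falls off the work surface, if the arm or the gripper's body presses on something with over 40 N, if the wrist force passes 120 N, or if a joint passes its speed limit or range.

ROBOT

A 7-joint arm with a two-finger parallel gripper is mounted at the origin on the work surface. World frame = base frame: x ahead of the robot, y to its left, z up, the work surface at z = 0. Lengths are in m, angles in rad, forces in N, time in s.
With the tool pointing down it reaches from about 0.4 to 0.85 m from the base axis. Payload 10.4 kg.
Tool frame: the origin (TCP) lies at the very end of the fingers, on their centre line; the grasp point (between the pads) lies 19 mm behind it; z points along the fingers, y is the line along which they close (so a half turn about z gives the same grasp; the last joint's range is limited). The gripper opens to 87 mm and grips with 3 to 60 N. Pads are 19 mm wide; open, the fingers measure 117 mm over their backs; the gripper's body (75 mm by 190 mm) begins 51 mm behind the grasp point.
Start: joints at [-1.366, 0.332, -0.065, 1.46, 0.022, 1.35, -0.088], TCP at [0.141, 0.609, 0.223] pointing down, gripper open.
Joint ranges: [-2.6, 2.6], [-0.5, 2.12], [-1.47, 1.34], [0.16, 2.42], [-1.27, 4.41], [0.06, 2.06], [-2.6, 2.6]. Speed limits (rad/s): [2.22, 2.22, 2.79, 2.79, 3.14, 3.14, 3.14].

INTERFACE

Orientations are given as a unit quaternion [x, y, z, w].
In Python, from bench import * gives the robot as it stands.
- The arm moves only by the tool step_arm, never from a script. Its arguments are lists of equal length, an entry for each row: "delta_pos": the shift along the world's x, y, z in units of 25 mm (1.0 is 25 mm), a list of three; "turn": the turn about the world's z in units of 0.12 rad (1.0 is 0.12 rad). In form: {"delta_pos": [[tx, ty, tz], ...], "turn": [turn, ...]}. A call has 1 to 12 rows; each row shifts and turns the commanded pose from where the row before left it; what a row does not reach is not made up. A row lasts 1/10 s, in which the tool goes at most 50 mm and 8.59 degrees, less where a joint would pass 70% of its speed; a pose out of reach is approached as far as the arm can. A call with a number of a shift or a turn outside -1 to 1 is refused whole. A call with a gripper value outside its range is refused whole. "grip" is the closure, from 0 (fully open) to 1 (shut), set as the call begins (left out, the last holds). The fingers move at their own pace and stop on an object; "newtons" is the grip in N (left out, the last holds). Time passes only in rows, so rows that do not move let the fingers close. It gives the time, the measured TCP pose, the force, the opening and the grip force at its end, in the units of the state.
- read_state(): the state, without advancing time (a new reading comes with each control period).
- camera(name): name is "side" or "top" or "wrist"; returns a dict with "image" (480x640x3 uint8, red, green, blue), "z_map" (480x640 float32, m along the optical axis (not along the pixel's ray), 0 where there is no reading), "mtx" (3x3 intrinsics, pixels), "dist" ([k1, k2, p1, p2, k3] as OpenCV has them; the pictures are not rectified), "view" (4x4, takes a point from world to camera coordinates). Camera axes: x right, y up, looking along -z (the intrinsics and any distortion apply to the point x, -y, -z); pixel columns grow to the right and rows downward; lengths in m; the calibration is good to about 2 mm. A picture is of the moment at which its call begins.
- close_job(): hands the job in; it is judged then, once.
The state is a dict: "time": time; "joint_positions": joint angles; "joint_vel": joint speeds; "joint_torque": joint torques, N m; "ee_pos": TCP position; "eef_rot": TCP orientation; "ft_force": force on the tool from outside, world axes, zero at the start; "torque": the same for the moment, N m; "width": finger opening in m; "grip_force": force on a finger pad.
Only numpy, scipy, OpenCV 4.12 (cv2) and the standard library are available. Lean on these libraries where they do the work, as an engineer would, in place of code of your own. Each camera call takes 0.05 s, during which the arm holds its last target. There are 200 camera calls.

## Working session

There is one attempt and no reset: what is moved stays moved. The work goes in short steps, Python scripts to look and compute and a tool call to move; the robot and the scene stay as the last step left them, time stands still between calls to the robot, and variables do not carry over. Pictures are saved under pics/ and viewed, at most 10 in all, crops included, and the job is handed in when it is done.

Besides the shell and the picture viewer there is one more tool, called after "Call:" as name(argument=value, ...) on one line, values as JSON. step_arm: Moves the arm, as the interface text tells. Shifts and turns lie within -1 to 1; 1 stands for 25 mm of shift or 0.12 rad of turn. Its arguments: {"type":"object","properties":{"delta_pos":{"type":"array"},"turn":{"type":"array"},"grip":{"type":"number"},"newtons":{"type":"number"}},"required":["delta_pos","turn"]}

```bash
mkdir -p pics; python3 - <<'E'
from bench import *
import numpy as np,cv2,pickle
s=read_state();print(s)
for n in("top","side"):
    c=camera(n);pickle.dump(c,open(n+".pkl","wb"));cv2.imwrite(f"pics/{n}0.png",c["image"][:,:,::-1])
    print(n,c["mtx"],c["dist"],c["view"])
E
```

```text
{'time': 0.0, 'joint_positions': array([-1.36558353,  0.33285215, -0.0646853 ,  1.46097004,  0.021653  ,
        1.34986005, -0.08848186]), 'joint_vel': array([ 0.00042892,  0.00016532, -0.00044469,  0.0003203 ,  0.00153346,
       -0.00056229, -0.0007676 ]), 'joint_torque': array([-6.02379550e-04, -6.23260760e+01,  2.42727762e-02, -3.89887583e+01,
       -6.15022634e-02,  4.01911314e-02,  1.45331410e-04]), 'ee_pos': array([0.14109941, 0.60846927, 0.22175251]), 'eef_rot': array([ 1.13641591e-01,  9.93521567e-01, -6.96331785e-04, -1.87675641e-05]), 'ft_force': array([-0.12199797, -0.1691225 ,  0.06462638]), 'torque': array([-0.03381297,  0.0889702 ,  0.02670222]), 'grip_force': 0.0, 'width': 0.08734878001846534}
top [[494.5357197    0.         318.12930226]
 [  0.         494.5357197  245.32498343]
 [  0.           0.           1.        ]] [-0.00850485  0.          0.          0.          0.        ] [[-0.01672382 -0.99985419 -0.00345018  0.00340371]
 [ 0.99720572 -0.0169306   0.07276056 -0.47548957]
 [-0.07280837 -0.0022237   0.99734347 -1.32864761]
 [ 0.          0.          0.          1.        ]]
side [[565.31757371   0.         332.69001849]
 [  0.         565.31757371 240.77254322]
 [  0.           0.           1.        ]] [-0.03431842  0.          0.          0.          0.        ] [[ 0.99941716 -0.02549242  0.02270408 -0.44199296]
 [-0.00330276  0.58975825  0.80757309 -0.07193572]
 [-0.03397691 -0.80717739  0.58933032 -1.1924436 ]
 [ 0.          0.          0.          1.        ]]
```

View pics/top0.png

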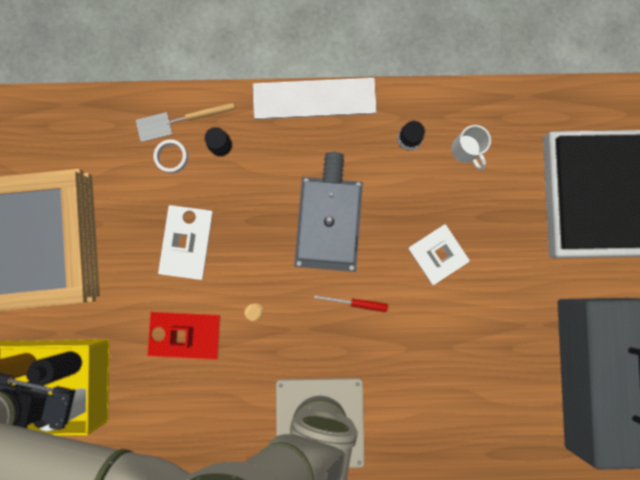

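View pics/side0.png

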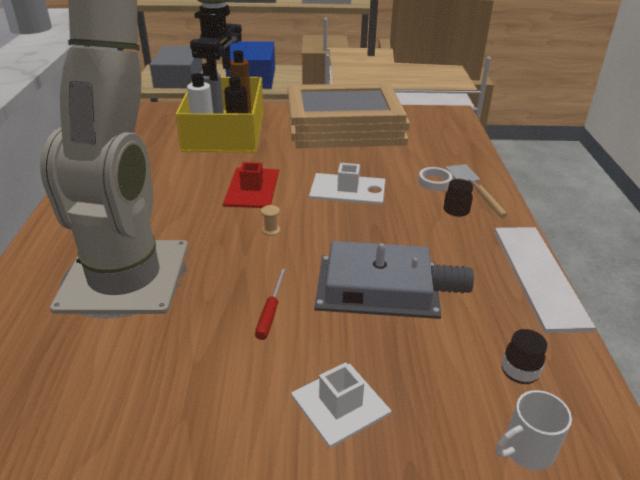

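The top view shows the wanted cover around (185,242), with its pin hole at (189,216). The drive shaft is near (329,221) and the pin near (332,195). The small cover is at (440,254) and the red look-alike at (183,335). I'll take enlarged crops to measure these.

```bash
python3 - <<'E'
import numpy as np,cv2,pickle
c=pickle.load(open("top.pkl","rb"));im=c["image"][:,:,::-1]
a=cv2.resize(im[195:290,145:225],None,fx=6,fy=6,interpolation=cv2.INTER_CUBIC)
b=cv2.resize(im[175:270,290:340+30],None,fx=4,fy=6,interpolation=cv2.INTER_CUBIC)
cv2.imwrite("pics/crop.png",np.hstack([a,b]))
E
cat > h.py <<'E'
import numpy as np,cv2
def ray(c,uv,z):
    "pixels -> world points at height z"
    uv=np.array(uv,float).reshape(-1,1,2)
    n=cv2.undistortPoints(uv,c["mtx"],np.array(c["dist"])).reshape(-1,2)
    d=np.c_[n[:,0],-n[:,1],-np.ones(len(n))]
    R,t=c["view"][:3,:3],c["view"][:3,3]
    o=-R.T@t; d=d@R
    return o+d*((z-o[2])/d[:,2])[:,None]
def height(c,uv):
    "world points from the z_map"
    out=[]
    for u,v in uv:
        zc=c["z_map"][int(round(v)),int(round(u))]
        n=cv2.undistortPoints(np.array([[[u,v]]],float),c["mtx"],np.array(c["dist"])).ravel()
        R,t=c["view"][:3,:3],c["view"][:3,3]
        out.append(R.T@(zc*np.array([n[0],-n[1],-1])-t))
    return np.array(out)
def proj(c,p):
    R,t=c["view"][:3,:3],c["view"][:3,3]
    q=(R@np.atleast_2d(p).T).T+t
    q=q*[1,-1,-1]
    return cv2.projectPoints(q,np.zeros(3),np.zeros(3),c["mtx"],np.array(c["dist"]))[0].reshape(-1,2)
E
```

```text
(no output)
```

View pics/crop.png

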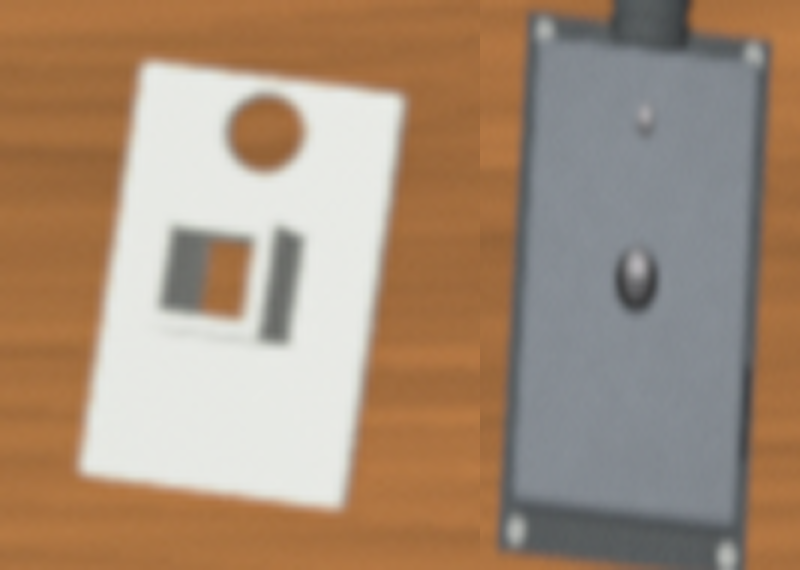

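The crop gives plate corners (142,60), (405,95), (345,510), (78,473), hole centre (266,132) and bore-top corners (172,226), (255,238), (242,320), (160,308). The shaft tip is at about (638,258) and the pin tip at about (645,113).

```bash
python3 - <<'E'
import numpy as np,cv2,pickle
from h import *
np.set_printoptions(precision=4,suppress=True)
c=pickle.load(open("top.pkl","rb"))
A=lambda p:[(145+(x+.5)/6-.5,195+(y+.5)/6-.5) for x,y in p]
B=lambda p:[(290+(x-480+.5)/4-.5,175+(y+.5)/6-.5) for x,y in p]
P=ray(c,A([(142,60),(405,95),(345,510),(78,473)]),.008);print(P,P.mean(0))
e=[np.linalg.norm(P[i]-P[i-1]) for i in range(4)];print(e)
f=P[0]+P[1]-P[2]-P[3];print("yaw",np.arctan2(f[1],f[0]))
h=ray(c,A([(266,132)]),.008)[0];print("hole",h)
N=ray(c,A([(172,226),(255,238),(242,320),(160,308)]),.064);print("neck",N.mean(0),[np.linalg.norm(N[i]-N[i-1]) for i in range(4)])
print("z",height(c,A([(200,150),(252,280),(210,400)])))
D=ray(c,B([(527,38),(755,60),(738,527),(512,497)]),.06);print(D,D.mean(0),[np.linalg.norm(D[i]-D[i-1]) for i in range(4)])
f=D[0]+D[1]-D[2]-D[3];print("yaw",np.arctan2(f[1],f[0]))
print("shaft,pin",ray(c,B([(638,258)]),.11),ray(c,B([(645,113)]),.08),"base",ray(c,B([(636,305)]),.06))
print(height(c,B([(600,400),(638,258),(645,113)])))
s=pickle.load(open("side.pkl","rb"))
print("side shaft/pin/neck",ray(s,[(381,246)],.11),ray(s,[(416,261)],.08),ray(s,[(349,169)],.064), ray(s,[(375,189)],.008))
E
```

```text
[[0.596  0.4075 0.008 ]
 [0.5776 0.2862 0.008 ]
 [0.3878 0.3138 0.008 ]
 [0.4066 0.4357 0.008 ]] [0.492  0.3608 0.008 ]
[np.float64(0.19151434240797816), np.float64(0.12264442969263097), np.float64(0.1918711117977015), np.float64(0.12336770080504064)]
yaw -0.14597899313475396
hole [0.5616 0.3502 0.008 ]
neck [0.4921 0.3611 0.064 ] [np.float64(0.03640682333312901), np.float64(0.03704093789073024), np.float64(0.03644396124941829), np.float64(0.036532098169851826)]
z [[0.5543 0.3816 0.0045]
 [0.4887 0.3413 0.0642]
 [0.4391 0.3766 0.0041]]
[[ 0.645   0.037   0.06  ]
 [ 0.6325 -0.1144  0.06  ]
 [ 0.4257 -0.0985  0.06  ]
 [ 0.4414  0.0498  0.06  ]] [ 0.5361 -0.0315  0.06  ] [np.float64(0.20396702630589295), np.float64(0.1519176536092542), np.float64(0.2073308182487279), np.float64(0.14912714103196176)]
yaw -0.06966601416565472
shaft,pin [[ 0.539 -0.034  0.11 ]] [[ 0.6064 -0.0403  0.08  ]] base [[ 0.5246 -0.0333  0.06  ]]
[[ 0.483  -0.0088  0.0608]
 [ 0.5391 -0.034   0.1089]
 [ 0.6063 -0.0403  0.0806]]
side shaft/pin/neck [[ 0.5337 -0.0431  0.11  ]] [[ 0.6049 -0.0524  0.08  ]] [[0.4917 0.3503 0.064 ]] [[0.5621 0.3449 0.008 ]]
```

The cover centre is (0.492, 0.361) with yaw -0.146. The plate measures 191x123 mm and the neck top is at 0.064, so it matches the given sizes. The shaft is at (0.539, -0.034) and the drive yaw is about -0.08. I'm rising first to clear the box, then crossing to the cover.

Call:
step_arm(delta_pos=[[0,0,1],[0,0,1],[1,-0.7,0],[1,-0.7,0],[1,-0.7,0],[1,-0.7,0],[1,-0.7,0],[1,-0.7,0],[1,-0.7,0],[1,-0.7,0],[1,-0.7,0],[1,-0.7,0]], turn=[0,0,0,0,0,0,0,0,0,0,0.34,0.34], grip=0)

```text
time: 1.3
ee_pos: [0.3919, 0.4329, 0.2722]
eef_rot: [0.072, 0.997, -0.0, -0.0]
ft_force: [-0.4, 0.3, -0.3]
width: 0.0869
grip_force: 0.0
```

Call:
step_arm(delta_pos=[[1,-0.7,-0.5],[1,-0.7,-0.5],[1,-0.75,-0.5],[1,-0.75,-0.5],[0,0,-0.5],[0,0,-0.5],[0,0,-0.5],[0,0,0],[0,0,0]], turn=[0,0,0,0,0,0,0,0,0])

```text
time: 2.2
ee_pos: [0.4904, 0.3621, 0.1851]
eef_rot: [0.072, 0.997, 0.0, -0.0]
ft_force: [0.4, -0.5, 0.9]
width: 0.0869
grip_force: 0.0
```

```bash
python3 - <<'E'
from bench import *
import cv2,pickle,numpy as np
from h import *
np.set_printoptions(precision=4,suppress=True)
s=read_state();print(s["time"],s["ee_pos"],s["eef_rot"])
c=camera("wrist");pickle.dump(c,open("w.pkl","wb"));cv2.imwrite("pics/w0.png",c["image"][:,:,::-1])
print("expected neck top, hole",proj(c,[[.492,.361,.064],[.5616,.3502,.008]]))
E
```

```text
2.2 [0.4904 0.3621 0.1851] [ 0.0723  0.9974  0.     -0.0002]
expected neck top, hole [[321.2982 239.6743]
 [320.5923 298.0526]]
```

View pics/w0.png

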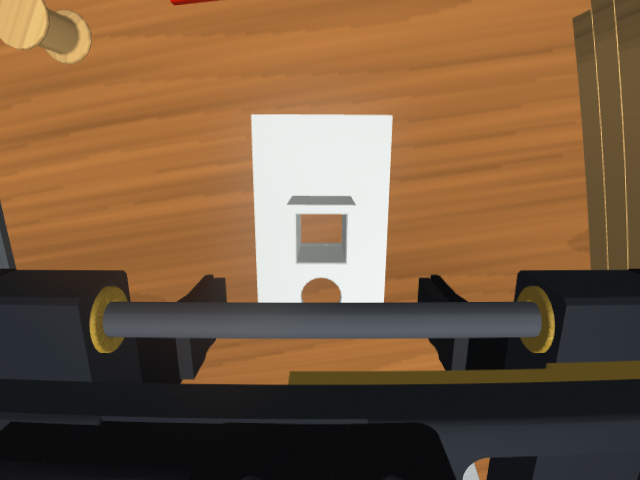

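The wrist view shows the bore top centred at about (322,238), as predicted, and the plate square to the gripper. I'm descending and gripping.

Call:
step_arm(delta_pos=[[0.06,-0.04,-1],[0,0,-1],[0,0,-1],[0,0,-1],[0,0,-1],[0,0,-0.8],[0,0,-0.5],[0,0,-0.25],[0,0,0],[0,0,0]], turn=[0,0,0,0,0,0,0,0,0,0])

```text
time: 3.25
ee_pos: [0.4932, 0.3608, 0.0224]
eef_rot: [0.073, 0.997, 0.001, 0.001]
ft_force: [-0.1, -0.3, 0.4]
width: 0.0871
grip_force: 0.0
```

Call:
step_arm(delta_pos=[[0,0,0],[0,0,0],[0,0,0],[0,0,0],[0,0,0],[0,0,0],[0,0,0],[0,0,0]], turn=[0,0,0,0,0,0,0,0], grip=1, newtons=30)

```text
time: 4.05
ee_pos: [0.4926, 0.3604, 0.0214]
eef_rot: [0.073, 0.997, 0.0, -0.0]
ft_force: [0.4, 0.2, 0.9]
width: 0.0518
grip_force: 30.0
```

Call:
step_arm(delta_pos=[[0,0,0.3],[0,0,0.7],[0,0,1],[0,0,1],[0,0,1],[0,0,1],[0,0,0.7],[0,0,0.3],[0.1,-0.5,0],[0.1,-0.8,0],[0.1,-0.8,0],[0.1,-0.8,0]], turn=[0,0,0,0,0,0,0,0,0,0,0,0])

```text
time: 5.25
ee_pos: [0.5027, 0.2845, 0.1703]
eef_rot: [0.074, 0.997, -0.001, -0.001]
ft_force: [0.5, -0.1, -2.6]
width: 0.0519
grip_force: 30.0
```

Call:
step_arm(delta_pos=[[0.1,-0.8,0],[0.1,-0.8,0],[0.1,-0.8,0],[0.1,-0.8,0],[0.1,-0.8,0],[0.1,-0.8,0],[0.1,-0.8,0],[0.1,-0.8,0],[0.1,-0.8,0],[0.1,-0.8,0],[0.1,-0.8,0],[0.1,-0.8,0]], turn=[0.05,0.05,0.05,0.05,0.05,0.05,0.05,0.05,0.05,0.05,0,0])

```text
time: 6.45
ee_pos: [0.5317, 0.0448, 0.1705]
eef_rot: [0.044, 0.999, -0.0, -0.001]
ft_force: [-0.7, 1.3, -2.6]
width: 0.0517
grip_force: 30.0
```

Call:
step_arm(delta_pos=[[0.1,-0.8,0],[0.1,-0.8,0],[0,-0.8,0],[0,-0.7,0],[0,-0.2,0],[0,0,0],[0,0,0]], turn=[0,0,0,0,0,0,0])

```text
time: 7.15
ee_pos: [0.5373, -0.0342, 0.171]
eef_rot: [0.043, 0.999, 0.0, -0.0]
ft_force: [0.3, -0.2, -3.0]
width: 0.0514
grip_force: 30.0
```

```bash
python3 - <<'E'
from bench import *
import cv2,pickle,numpy as np
from h import *
np.set_printoptions(precision=4,suppress=True)
s=read_state();print(s["time"],s["ee_pos"],s["eef_rot"],s["width"],s["grip_force"])
w=camera("wrist");t=camera("side");pickle.dump((w,t),open("w1.pkl","wb"))
cv2.imwrite("pics/w1.png",w["image"][:,:,::-1])
cv2.imwrite("pics/s1.png",cv2.resize(t["image"][80:330,230:530,::-1],None,fx=2.4,fy=2.4,interpolation=cv2.INTER_CUBIC))
print("shaft tip, pin tip expected in wrist",proj(w,[[.539,-.034,.11],[.6064,-.0403,.08]]))
E
```

```text
7.15 [ 0.5373 -0.0342  0.171 ] [ 0.043   0.9991  0.0003 -0.0003] 0.051417004692506464 29.994428870268166
shaft tip, pin tip expected in wrist [[323.0815 262.9867]
 [322.0397 339.7069]]
```

View pics/w1.png

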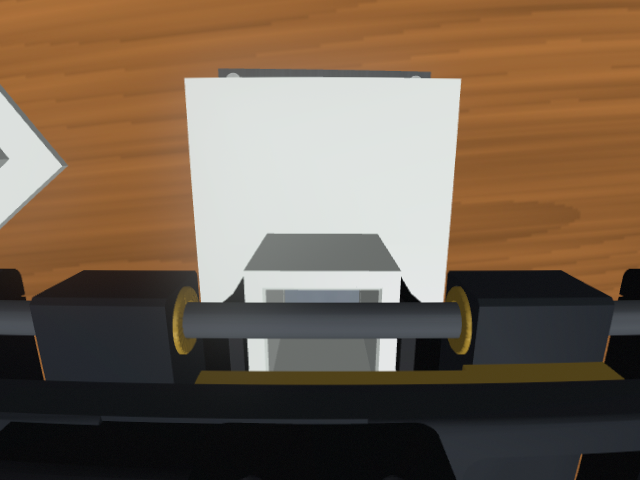

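View pics/s1.png

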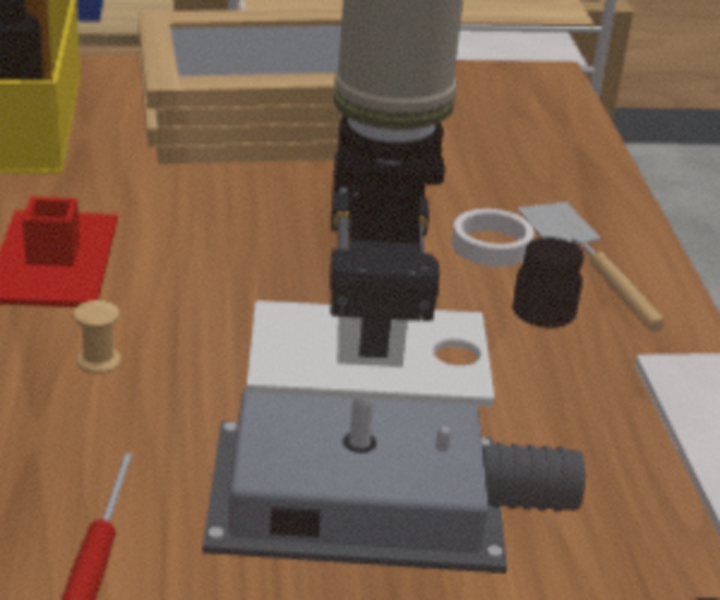

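The cover hangs level, with its hole at crop (457,352). The shaft tip is at (361,401) and the pin tip at (444,430). I'll check the alignment with the side camera's own relative measurement.

```bash
python3 - <<'E'
import pickle,numpy as np
from h import *
np.set_printoptions(precision=4,suppress=True)
w,s=pickle.load(open("w1.pkl","rb"))
F=lambda x,y:[(230+x/2.4,80+y/2.4)]
z=.150
print("hole",ray(s,F(457,352),z+.008),"plate corners",ray(s,[F(*p)[0] for p in [(257,302),(485,314),(493,391),(248,386)]],z+.008))
print("mean",ray(s,[F(*p)[0] for p in [(257,302),(485,314),(493,391),(248,386)]],z+.008).mean(0))
print("shaft tip",ray(s,F(361,403),.11),"base",ray(s,F(359,441),.06),"pin tip",ray(s,F(444,431),.08))
print(height(s,[F(361,412)[0],F(444,437)[0],F(300,340)[0]]))
E
```

```text
hole [[ 0.6059 -0.0451  0.158 ]] plate corners [[ 0.4482  0.0273  0.158 ]
 [ 0.6379  0.0108  0.158 ]
 [ 0.6258 -0.0976  0.158 ]
 [ 0.4375 -0.0921  0.158 ]]
mean [ 0.5374 -0.0379  0.158 ]
shaft tip [[ 0.5319 -0.0494  0.11  ]] base [[ 0.5351 -0.0362  0.06  ]] pin tip [[ 0.6036 -0.0478  0.08  ]]
[[ 0.5332 -0.0453  0.0977]
 [ 0.6036 -0.0507  0.0759]
 [ 0.4808 -0.0322  0.1601]]
```

Both cameras agree to within a few mm, and the clearance is about 10 mm. I'm making a small correction and lowering.

Call:
step_arm(delta_pos=[[-0.05,-0.1,0],[0,0,-0.4],[0,0,-0.5],[0,0,-0.5],[0,0,-0.4],[0,0,-0.2],[0,0,0],[0,0,0]], turn=[0,0,0,0,0,0,0,0])

```text
time: 8.05
ee_pos: [0.5366, -0.0371, 0.1215]
eef_rot: [0.043, 0.999, 0.0, 0.0]
ft_force: [-0.6, 0.5, -2.6]
width: 0.0516
grip_force: 30.0
```

Call:
step_arm(delta_pos=[[0,0,-0.2],[0,0,-0.3],[0,0,-0.3],[0,0,-0.2],[0,0,-0.1],[0,0,0],[0,0,0]], turn=[0,0,0,0,0,0,0])

```text
time: 8.75
ee_pos: [0.5365, -0.0372, 0.094]
eef_rot: [0.043, 0.999, 0.0, 0.0]
ft_force: [-0.1, 0.1, -2.2]
width: 0.0519
grip_force: 30.0
```

```bash
python3 - <<'E'
from bench import *
import cv2
t=camera("side")
cv2.imwrite("pics/s2.png",cv2.resize(t["image"][180:330,290:490,::-1],None,fx=4,fy=4,interpolation=cv2.INTER_CUBIC))
E
```

```text
(no output)
```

View pics/s2.png

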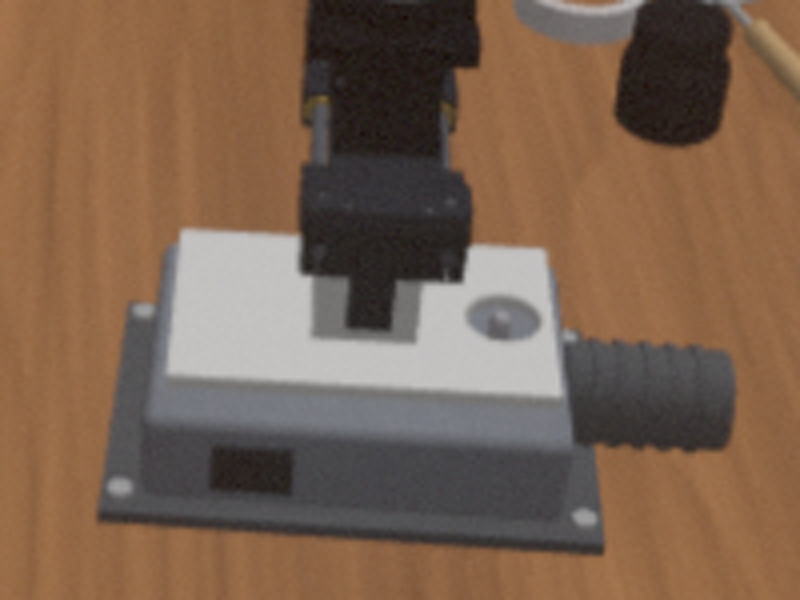

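The pin at crop (500,322) stands in the hole at (503,317), no contact force shows, and the plate is level. I'm lowering the remaining 12 mm or so.

Call:
step_arm(delta_pos=[[0,0,-0.15],[0,0,-0.15],[0,0,-0.1],[0,0,-0.05],[0,0,0],[0,0,0]], turn=[0,0,0,0,0,0])

```text
time: 9.4
ee_pos: [0.5364, -0.0371, 0.0826]
eef_rot: [0.043, 0.999, 0.0, 0.0]
ft_force: [0.1, 0.1, -2.8]
width: 0.0517
grip_force: 30.0
```

Call:
step_arm(delta_pos=[[0,0,-0.05],[0,0,-0.05],[0,0,-0.03],[0,0,0],[0,0,0]], turn=[0,0,0,0,0])

```text
time: 9.9
ee_pos: [0.5366, -0.0371, 0.0813]
eef_rot: [0.043, 0.999, 0.0, 0.0]
ft_force: [-10.6, 0.7, 21.2]
width: 0.0519
grip_force: 30.0
```

It touches at the expected seat height (TCP 0.081). I'm easing off, then opening and rising.

Call:
step_arm(delta_pos=[[0,0,0.06],[0,0,0]], turn=[0,0])

```text
time: 10.1
ee_pos: [0.5367, -0.0371, 0.0813]
eef_rot: [0.043, 0.999, 0.0, 0.0]
ft_force: [-2.3, -0.4, 5.6]
width: 0.0517
grip_force: 30.0
```

Call:
step_arm(delta_pos=[[0,0,0],[0,0,0],[0,0,0],[0,0,0],[0,0,0],[0,0,0],[0,0,0]], turn=[0,0,0,0,0,0,0], grip=0)

```text
time: 10.8
ee_pos: [0.5364, -0.0371, 0.0808]
eef_rot: [0.043, 0.999, 0.0, -0.0]
ft_force: [1.1, -1.2, 0.5]
width: 0.0863
grip_force: 0.0
```

Call:
step_arm(delta_pos=[[0,0,0.3],[0,0,0.6],[0,0,1],[0,0,1],[0,0,1],[0,0,1],[0,0,0.5],[0,0,0],[0,0,0]], turn=[0,0,0,0,0,0,0,0,0])

```text
time: 11.7
ee_pos: [0.536, -0.0371, 0.215]
eef_rot: [0.043, 0.999, 0.0, -0.0]
ft_force: [0.2, -0.2, 0.0]
width: 0.0872
grip_force: 0.0
```

```bash
python3 - <<'E'
from bench import *
import cv2,pickle,numpy as np
from h import *
np.set_printoptions(precision=4,suppress=True)
t=camera("side");w=camera("wrist")
a=cv2.resize(t["image"][180:330,290:490,::-1],(400,300));b=cv2.resize(w["image"][:,:,::-1],(400,300))
cv2.imwrite("pics/s3.png",np.hstack([a,b]))
# plate top heights (expect .068)
P=[[x,y,.068] for x,y in[(.46,0),(.45,-.06),(.6,0.0),(.60,-.085),(.5,-.07)]]
print(height(t,proj(t,P)))
E
```

```text
[[ 0.4599 -0.0012  0.0689]
 [ 0.4501 -0.0574  0.0659]
 [ 0.6008  0.0039  0.065 ]
 [ 0.6006 -0.0824  0.0658]
 [ 0.5002 -0.0679  0.0663]]
```

View pics/s3.png

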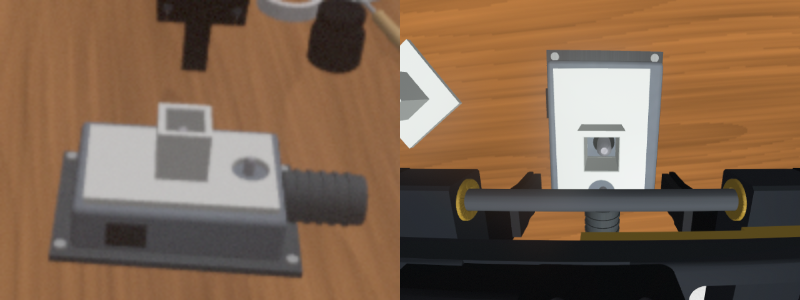

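The cover lies flush, with the shaft in the neck bore at about (603,148) and the pin in its hole at about (250,168). The gripper is clear, so I'm handing in.

```bash
python3 -c "
from bench import *
print(close_job())"
```

```text
the job is handed in; nothing more can be done
None
```

I fitted the cover with the pin hole over the shaft and pin, held it until it was seated flush, left the smaller cover untouched, and handed the job in at about 12 s; no verdict came back.

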